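# Gauge the guide rollers and sort them

### The job

Try the white guide rollers on the upright gauge pin to find the only one of the three that slides all the way down: leave that one on the pin, fully home against the seat. Put the two faulty ones into the empty shallow blue bin beside the gauge. The pin is sprung so that you can feel the fit: never force a roller so that the pin sinks more than 5 mm, and leave the other things on the bench where they are.

Things in the scene. Friction and masses are not known exactly. Their poses are not given: they have to be found in the camera images.
- roller_a: one of three look-alike plain white nylon rollers: smooth cylinder 46 mm across, 48 mm high, closed top, open end down, about 0.1 kg. Blind bore, mouth 22 mm across, not visible. Origin: centre of its underside (mouth), z up. One of the three, another each time, takes the whole pin; in the other two a slug stops it about 12 mm short of the seat. A loose piece may rattle in any.
- roller_b: one of three look-alike plain white nylon rollers: smooth cylinder 46 mm across, 48 mm high, closed top, open end down, about 0.1 kg. Blind bore, mouth 22 mm across, not visible. Origin: centre of its underside (mouth), z up. One of the three, another each time, takes the whole pin; in the other two a slug stops it about 12 mm short of the seat. A loose piece may rattle in any.
- roller_c: one of three look-alike plain white nylon rollers: smooth cylinder 46 mm across, 48 mm high, closed top, open end down, about 0.1 kg. Blind bore, mouth 22 mm across, not visible. Origin: centre of its underside (mouth), z up. One of the three, another each time, takes the whole pin; in the other two a slug stops it about 12 mm short of the seat. A loose piece may rattle in any.
- gauge_seat (a point): centre of the gauge's seat: a flat steel shoulder 42 mm across, 30 mm above the bench, standing over a fixed dark steel block 80 x 80 x 18 mm. The bright gauge pin rises from it along z: 20 mm thick, 34 mm long, its tip tapered over the last 3 mm to 15 mm. Pin and seat are one sprung piece that can sink straight down; z up.
- bin_in (a point): centre of the inner floor (4 mm above the bench) of the fixed shallow blue bin beside the gauge, empty at the start: outside 200 mm along its x, 150 mm along its y, 40 mm high, walls 4 mm.
- index_wheel: loose steel index wheel, a disc 72 mm across and 6 mm thick with a 28 mm hub 16 mm high, lying flat. Origin: centre of its underside. Bystander.
- pulley: loose white grooved pulley, 52 mm across, 24 mm high, with a dark centre on top; not one of the three rollers. Origin: centre of its underside. Bystander.
- screwdriver: loose screwdriver lying flat, handle to its -x. Origin: centre of its underside. Bystander.
- pen_cup: loose empty steel cup, 56 mm across the rim, 80 mm high. Origin: centre of its underside. Bystander.
- plunger (a joint): how far the sprung gauge pin, with its seat, has been pushed down, in m: 0 at rest, stop at 0.011. It starts to give at 4 N, then 2.5 N per mm, and springs back.
There are look-alikes about, which are no part of the job. What is shaped like the roller_c but orange or red is not meant.

How it is judged:
On the way:
1. a roller has been slid onto the gauge pin, at least 10 mm down (((horizontal distance between roller_a and gauge_seat below 0.004 m and z of roller_a in the frame of gauge_seat between -0.004 and 0.024 m) or (horizontal distance between roller_b and gauge_seat below 0.004 m and z of roller_b in the frame of gauge_seat between -0.004 and 0.024 m) or (horizontal distance between roller_c and gauge_seat below 0.004 m and z of roller_c in the frame of gauge_seat between -0.004 and 0.024 m))), for 0.1 s.
At the end, for the whole second after the job is handed in: One roller is home on the gauge pin: its underside within 4 mm of the seat, centred within 4 mm and upright within 0.08 rad. The other two are inside the blue bin (upright or lying). All three are at rest ((((horizontal distance between roller_a and gauge_seat below 0.004 m and z of roller_a in the frame of gauge_seat between -0.004 and 0.004 m and angle between roller_a's own z axis and vertical below 0.08 rad) and (x of roller_b in the frame of bin_in between -0.097 and 0.097 m and y of roller_b in the frame of bin_in between -0.072 and 0.072 m and z of roller_b in the frame of bin_in between -0.01 and 0.06 m) and (x of roller_c in the frame of bin_in between -0.097 and 0.097 m and y of roller_c in the frame of bin_in between -0.072 and 0.072 m and z of roller_c in the frame of bin_in between -0.01 and 0.06 m)) or ((horizontal distance between roller_b and gauge_seat below 0.004 m and z of roller_b in the frame of gauge_seat between -0.004 and 0.004 m and angle between roller_b's own z axis and vertical below 0.08 rad) and (x of roller_a in the frame of bin_in between -0.097 and 0.097 m and y of roller_a in the frame of bin_in between -0.072 and 0.072 m and z of roller_a in the frame of bin_in between -0.01 and 0.06 m) and (x of roller_c in the frame of bin_in between -0.097 and 0.097 m and y of roller_c in the frame of bin_in between -0.072 and 0.072 m and z of roller_c in the frame of bin_in between -0.01 and 0.06 m)) or ((horizontal distance between roller_c and gauge_seat below 0.004 m and z of roller_c in the frame of gauge_seat between -0.004 and 0.004 m and angle between roller_c's own z axis and vertical below 0.08 rad) and (x of roller_a in the frame of bin_in between -0.097 and 0.097 m and y of roller_a in the frame of bin_in between -0.072 and 0.072 m and z of roller_a in the frame of bin_in between -0.01 and 0.06 m) and (x of roller_b in the frame of bin_in between -0.097 and 0.097 m and y of roller_b in the frame of bin_in between -0.072 and 0.072 m and z of roller_b in the frame of bin_in between -0.01 and 0.06 m))) and linear speed of each of roller_a, roller_b, roller_c below 0.02 m/s); the robot touches nothing.
It fails at once if the sprung gauge pin is pushed down by more than 6 mm (about 19 N) (value of joint plunger above 0.006 m).
It fails at once if a bystander (index wheel, pulley, screwdriver, pen cup) is moved by more than 30 mm (distance of any of index_wheel, pulley, screwdriver, pen_cup from where it was at the start of the episode above 0.03 m).
It also fails if it takes over 72 s, if anything falls off the work surface, if the arm or the gripper's body presses on something with over 40 N, if the wrist force passes 120 N, or if a joint passes its speed limit or range.

### The arm

A 6-joint arm with a two-finger parallel gripper is mounted at the origin on the work surface. World frame = base frame: x ahead of the robot, y to its left, z up, the work surface at z = 0. Lengths are in m, angles in rad, forces in N, time in s.
With the tool pointing down it reaches from about 0.3 to 0.775 m from the base axis. Payload 14.6 kg.
Tool frame: the origin (TCP) lies midway between the tips of the shut fingers; the grasp point (between the pads) lies 19 mm behind it (ctrl.pinch_z is the z of the grasp point in the tool frame, in m); z points along the fingers, y is the line along which they close (so a half turn about z gives the same grasp; the last joint's range is limited). The gripper opens to 94 mm and grips with 3 to 60 N. Pads are 16 mm wide; open, the fingers measure 119 mm over their backs; the gripper's body (75 mm by 177 mm) begins 78 mm behind the grasp point.
Start: joints at [-1.195, 0.3, 1.521, -0, 1.321, -0.067], TCP at [0.236, -0.497, 0.205] pointing down, gripper open.
Joint ranges: [-3.03, 3.03], [-0.79, 2.21], [0.23, 2.52], [-1.04, 4.18], [0, 3.07], [-2.55, 2.55]. Speed limits (rad/s): [2.22, 2.22, 2.57, 3.14, 3.14, 3.14].

### API

Orientations are given as [roll, pitch, yaw] about the fixed x, y, z axes, in that order (R = Rz(yaw) Ry(pitch) Rx(roll)).
In Python, from station import ctrl, camera, ticket gives the robot as it stands. The module is installed in compiled form; this text tells all that it offers.
- The arm moves only by the shell command python3 -m inch 'ROWS' [FORCE]. ROWS is text: rows parted by semicolons, each of 7 numbers parted by spaces: the opening, from -1 (shut) to 1 (fully open), then the shift along the tool's x, y, z in units of 0.03 m (1.0 is 0.03 m), then the turn, a rotation vector about the tool's x, y, z in units of 10 degrees (1.0 is 10 degrees). In form: grip dx dy dz rx ry rz; .... A call has 1 to 10 rows; each row shifts and turns the commanded pose from where the row before left it, along the tool's axes as they then stand; what a row does not reach is not made up. A row lasts 1/8 s, in which the tool goes at most 62.5 mm and 10.7 degrees, less where a joint would pass 70% of its speed; a pose out of reach is approached as far as the arm can. A call with a number of a shift or a turn outside -1 to 1 is refused whole. A call with a gripper value outside its range is refused whole. The fingers move at their own pace and stop on an object; FORCE is the grip in N (left out, the last holds). Time passes only in rows, so rows that do not move let the fingers close. It gives the time, the measured TCP pose, the force, the opening and the grip force at its end, in the units of the state.
- ctrl.get_obs(): the state, without advancing time (a new reading comes with each control period).
- camera(name): name is "scene" or "top" or "wrist"; returns a dict with "img" (480x640x3 uint8, blue, green, red), "range_z" (480x640 float32, m along the optical axis (not along the pixel's ray), 0 where there is no reading), "intrinsics" (3x3 intrinsics, pixels), "k1" (the pictures are not rectified: a ray, as slopes to the right and down, at radius r is drawn at 1 + k1 r^2 times it, then the intrinsics apply), "view" (4x4, takes a point from world to camera coordinates). Camera axes: x right, y down, z forward; pixel columns grow to the right and rows downward; lengths in m; the calibration is good to about 2 mm. A picture is of the moment at which its call begins.
- ticket.hand_in(): hands the job in; it is judged then, once.
The state is a dict: "time_s": time; "qpos": joint angles; "joint_vel": joint speeds; "tau": joint torques, N m; "ee_pos": TCP position; "eef_rot": TCP orientation; "force": force on the tool from outside, world axes, zero at the start; "moment": the same for the moment, N m; "grip_width": finger opening in m; "grip_force": force on a finger pad.
Only numpy, scipy, OpenCV 4.12 (cv2) and the standard library are available. Lean on these libraries where they do the work, as an engineer would, in place of code of your own. Each camera call takes 0.05 s, during which the arm holds its last target. There are 200 camera calls.

## Working session

There is one attempt and no reset: what is moved stays moved. The work goes in short steps, Python scripts to look and compute and a shell command to move; the robot and the scene stay as the last step left them, time stands still between calls to the robot, and variables do not carry over. Pictures are saved under pics/ and viewed, at most 10 in all, crops included, and the job is handed in when it is done.

```bash
mkdir -p pics; cat > h.py <<'E'
import numpy as np, cv2
from station import ctrl, camera, ticket
def snap(name, fn):
    c=camera(name); cv2.imwrite('pics/'+fn+'.png',c['img']); np.savez('pics/'+fn+'.npz',**{k:np.array(v) for k,v in c.items()}); return c
def load(fn): return np.load('pics/'+fn+'.npz')
def world(c,u,v,z=None):
    """pixel -> world; with z: intersect plane z, else use depth"""
    K=c['intrinsics'];k1=float(c['k1']);d=np.array([(u-K[0,2])/K[0,0],(v-K[1,2])/K[1,1]])
    s=d.copy()
    for _ in range(20): s=d/(1+k1*(s@s))
    V=c['view'];R=V[:3,:3];o=-R.T@V[:3,3];r=R.T@np.array([s[0],s[1],1])
    t=(z-o[2])/r[2] if z is not None else float(c['range_z'][int(round(v)),int(round(u))])
    return o+t*r
E
python3 - <<'E'
from h import *
snap('top','top0'); snap('scene','sc0')
o=ctrl.get_obs(); print(o); print(ctrl.pinch_z)
E
```

```text
{'time_s': 0.1, 'qpos': array([-1.19455948e+00,  3.00396368e-01,  1.52148701e+00,  1.68056780e-05,
        1.32072542e+00, -6.65925607e-02]), 'joint_vel': array([-4.71592913e-04, -3.00007901e-03,  7.92364173e-04, -7.61137512e-04,
        3.60551498e-04,  3.32708300e-05]), 'tau': array([ 3.74601932e-04, -5.32645869e+01, -3.53286231e+01,  7.09388056e-02,
        2.35343393e-02, -5.67116581e-05]), 'ee_pos': array([ 0.23559444, -0.49673277,  0.20496713]), 'eef_rot': array([-3.14057985e+00, -8.38601157e-05,  4.42825197e-01]), 'force': array([0.73858139, 0.08040772, 0.30604378]), 'moment': array([-0.0010776 , -0.00140371, -0.00928511]), 'grip_force': 0.0, 'grip_width': 0.09389765231609917}
-0.0188
```

View pics/top0.png

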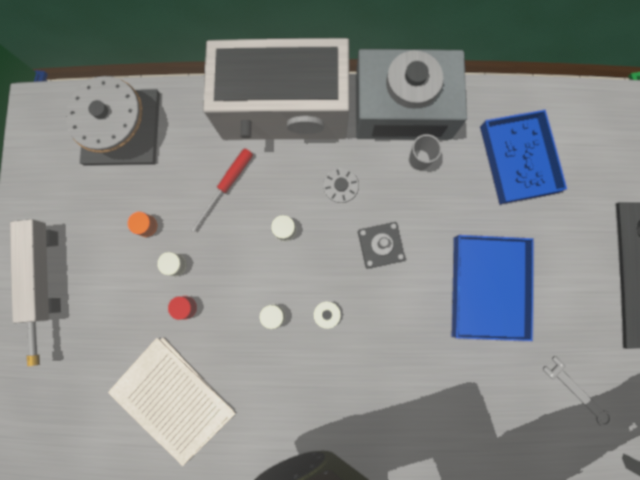

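View pics/sc0.png

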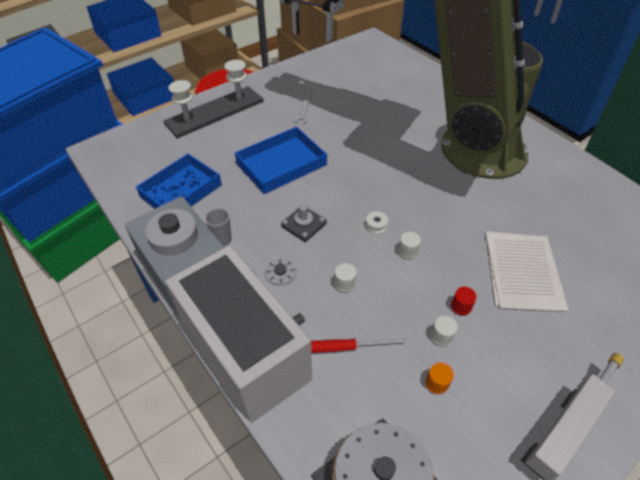

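White rollers in top view: (283,227), (169,264), (271,317). Look-alikes: orange (139,223), red (180,308), and the pulley with a dark centre (327,315). Gauge pin is at (383,243). The empty bin is at (493,288); the smaller blue bin at (524,157) holds parts and is not the target. Next, measure and check in one crop.

```bash
python3 - <<'E'
from h import *
c=load('top0'); im=c['img']
m=((im.min(2)>165)&(np.ptp(im.astype(int),2).__abs__()<60)).astype(np.uint8)
for n,(u,v) in dict(r1=(283,227),r2=(169,264),r3=(271,317),pul=(327,315)).items():
    # range-based: pixels of top face
    Y,X=np.mgrid[v-20:v+21,u-20:u+21]
    P=np.array([[world(c,x,y) for x in range(u-20,u+21)] for y in range(v-20,v+21)])
    h=P[...,2]; s=(h>np.percentile(h,90)-.006)
    uu,vv=X[s].mean(),Y[s].mean(); zt=np.median(h[s])
    (a,b),r=cv2.minEnclosingCircle(np.c_[X[s],Y[s]].astype(np.float32))
    print(n,s.sum(),round(uu,1),round(vv,1),'circ',round(a,1),round(b,1),round(r,1),'ztop',zt.round(4),world(c,uu,vv,zt).round(4), 'diam',2*np.sqrt(s.sum()/np.pi)*zt*0+np.linalg.norm(world(c,uu+r,vv,zt)-world(c,uu-r,vv,zt)))
for p in [(383,243),(375,237),(365,256)]: print(p,world(c,*p).round(4))
for p in [(455,237),(532,238),(531,339),(454,337)]: print('bin',world(c,*p,.04).round(4))
crop=cv2.resize(im[195:345,150:410],None,fx=3,fy=3,interpolation=cv2.INTER_CUBIC); cv2.imwrite('pics/crop1.png',crop)
print(-c['view'][:3,:3].T@c['view'][:3,3], c['view'][:3,:3].round(2))
s=load('sc0')
E
```

```text
r1 442 282.6 226.6 circ 286.0 222.0 20.2 ztop 0.0476 [0.6099 0.1148 0.0476] diam 0.07841461497566746
r2 402 168.7 263.2 circ 169.5 262.0 12.6 ztop 0.0477 [0.5382 0.3363 0.0477] diam 0.0504458137609993
r3 442 270.8 316.4 circ 266.5 310.0 19.5 ztop 0.0475 [0.438  0.1353 0.0475] diam 0.0741986521571282
pul 568 326.7 315.0 circ 333.5 315.3 22.5 ztop 0.0235 [0.4403 0.0296 0.0235] diam 0.08705143559919609
(383, 243) [ 0.5764 -0.0763  0.0644]
(375, 237) [ 0.5919 -0.0644  0.0313]
(365, 256) [ 0.5556 -0.0454  0.0207]
bin [ 0.5911 -0.2191  0.04  ]
bin [ 0.5894 -0.3721  0.04  ]
bin [ 0.3942 -0.3629  0.04  ]
bin [ 0.3994 -0.2129  0.04  ]
[0.47269502 0.02301584 0.96990003] [[ 0.   -1.   -0.02]
 [-0.99 -0.   -0.11]
 [ 0.11  0.02 -0.99]]
```

View pics/crop1.png

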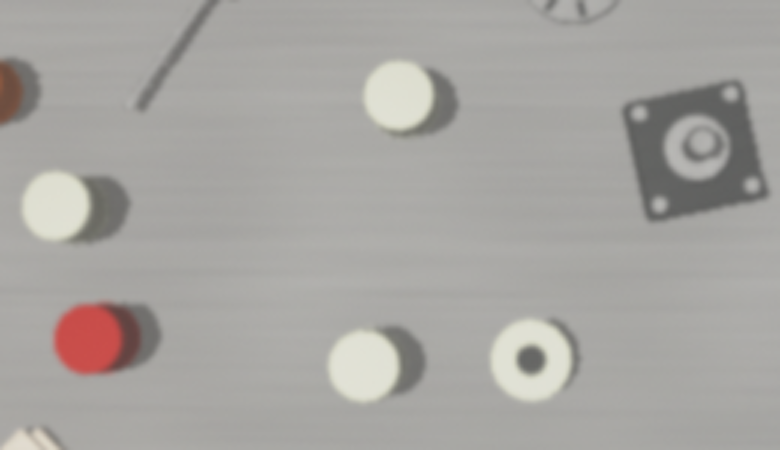

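Crop confirms three plain white tops at crop (399,95), (56,206), (364,366). The pulley at (531,360) has a dark hole. Seat centre is at crop (696,147) and pin tip at (702,143).

```bash
python3 - <<'E'
from h import *
c=load('top0')
f=lambda x,y:(150+(x+.5)/3-.5,195+(y+.5)/3-.5)
print('seat',world(c,*f(696,147),.030),'tip',world(c,*f(702,143),.064))
print('block holes',np.mean([world(c,*f(*p),.018) for p in [(639,113),(731,94),(752,186),(659,205)]],0))
for n,p in dict(r1=(399,95),r2=(56,206),r3=(364,366)).items(): print(n,world(c,*f(*p),.048))
E
python3 -m inch '1 0 0 0 0 0 0.9; 1 0 0 0 0 0 0.9; 1 0 0 0 0 0 0.737; 1 0 0 0 0 0 0' 12
```

```text
seat [ 0.5790041  -0.07741754  0.03      ] tip [ 0.57768788 -0.07757635  0.064     ]
block holes [ 0.57881712 -0.07821848  0.018     ]
r1 [0.61034465 0.1147004  0.048     ]
r2 [0.53793717 0.33696839 0.048     ]
r3 [0.43747085 0.13487386 0.048     ]
time_s: 0.6
ee_pos: [0.2356, -0.4968, 0.2052]
eef_rot: [-3.141, 0.0, 0.001]
force: [-0.1, 0.4, -0.0]
grip_width: 0.0938
grip_force: 0.0
```

```bash
python3 -m inch '1 .594 -.971 0 0 0 0;1 .594 -.971 0 0 0 0;1 .594 -.971 0 0 0 0;1 .594 -.971 0 0 0 0;1 .594 -.971 0 0 0 0;1 .594 -.971 0 0 0 0;1 .594 -.971 0 0 0 0;1 .594 -.971 0 0 0 0;1 .594 -.971 0 0 0 0;1 .594 -.971 0 0 0 0' >/dev/null
python3 -m inch '1 .594 -.971 0 0 0 0;1 .594 -.971 0 0 0 0;1 .594 -.971 0 0 0 0;1 .594 -.971 0 0 0 0;1 .594 -.971 0 0 0 0;1 .594 -.971 0 0 0 0;1 .594 -.971 0 0 0 0;1 .594 -.971 0 0 0 0;1 .594 -.971 0 0 0 0;1 .594 -.971 0 0 0 0' >/dev/null
python3 -m inch '1 .594 -.971 0 0 0 0;1 0 0 0.8 0 0 0;1 0 0 0.8 0 0 0;1 0 0 0 0 0 0;1 0 0 0 0 0 0'
python3 - <<'E'
from h import *
snap('wrist','w1')
E
```

```text
time_s: 3.72
ee_pos: [0.6102, 0.1148, 0.1585]
eef_rot: [-3.141, -0.001, 0.001]
force: [-0.0, 0.3, 0.7]
grip_width: 0.0941
grip_force: 0.0
```

View pics/w1.png

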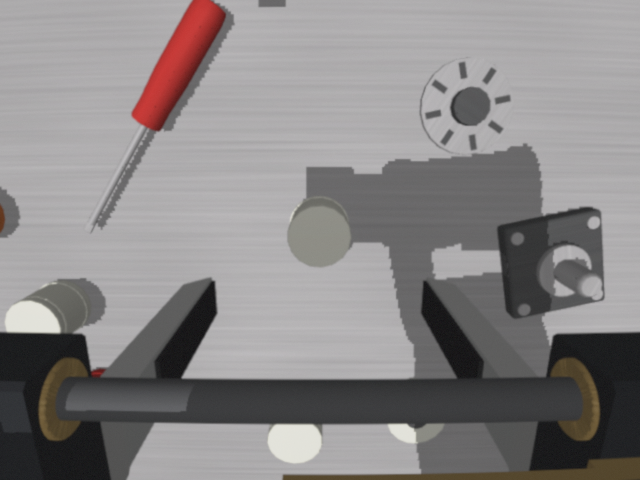

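Wrist view: roller top centre is at about (319,236) between the fingers and the pin tip at (590,286). Cross-check their positions.

```bash
python3 - <<'E'
from h import *
c=load('w1')
print(world(c,319,235.5,.048), world(c,590,286,.064), world(c,319,236),world(c,589,284), 'r3',world(c,295,441,.048))
for p in [(519,239),(593,222),(599,294),(523,310)]: print(world(c,*p,.018))
E
```

```text
[0.61134144 0.11416881 0.048     ] [ 0.57900271 -0.07773031  0.064     ] [0.61099589 0.11416801 0.04807653] [ 0.5803978  -0.07693508  0.06369395] r3 [0.43747185 0.13348543 0.048     ]
[ 0.60155689 -0.04439595  0.018     ]
[ 0.61563569 -0.10334177  0.018     ]
[ 0.55449415 -0.11918605  0.018     ]
[ 0.54070482 -0.05556227  0.018     ]
```

```bash
python3 -m inch '1 0 0 1 0 0 0;1 0 0 1 0 0 0;1 0 0 1 0 0 0;1 0 0 1 0 0 0;1 0 0 .88 0 0 0;-1 0 0 0 0 0 0;-1 0 0 0 0 0 0;-1 0 0 0 0 0 0;-1 0 0 0 0 0 0;-1 0 0 0 0 0 0' 12
python3 -m inch '-1 0 0 0 0 0 0;-1 0 0 0 0 0 0;-1 0 0 -1 0 0 0;-1 0 0 -1 0 0 0;-1 0 0 -1 0 0 0;-1 0 0 0 0 0 0;-1 0 0 0 0 0 0'
```

```text
time_s: 5.03
ee_pos: [0.61, 0.1148, 0.0114]
eef_rot: [-3.142, -0.001, 0.0]
force: [-0.8, -0.7, -0.8]
grip_width: 0.0474
grip_force: 0.0
time_s: 5.9
ee_pos: [0.6093, 0.1147, 0.0995]
eef_rot: [3.141, 0.002, 0.0]
force: [1.3, -0.0, -1.3]
grip_width: 0.0461
grip_force: 12.0
```

```bash
python3 -m inch '-1 -.153 .916 0 0 0 0;-1 -.153 .916 0 0 0 0;-1 -.153 .916 0 0 0 0;-1 -.153 .916 0 0 0 0;-1 -.153 .916 0 0 0 0;-1 -.153 .916 0 0 0 0;-1 -.153 .916 0 0 0 0;-1 0 0 0 0 0 0;-1 0 0 0 0 0 0;-1 0 0 0 0 0 0'
python3 - <<'E'
from h import *
c=snap('top','t2'); snap('scene','s2')
s=load('s2')
cv2.imwrite('pics/s2c.png',cv2.resize(s['img'][150:270,230:390],None,fx=5,fy=5,interpolation=cv2.INTER_CUBIC))
print(ctrl.get_obs()['ee_pos'])
E
```

```text
time_s: 7.15
ee_pos: [0.5777, -0.0767, 0.1006]
eef_rot: [-3.141, 0.001, 0.001]
force: [-0.2, 0.2, -2.2]
grip_width: 0.0461
grip_force: 12.0
[ 0.5777938  -0.07685805  0.10084841]
```

View pics/s2c.png

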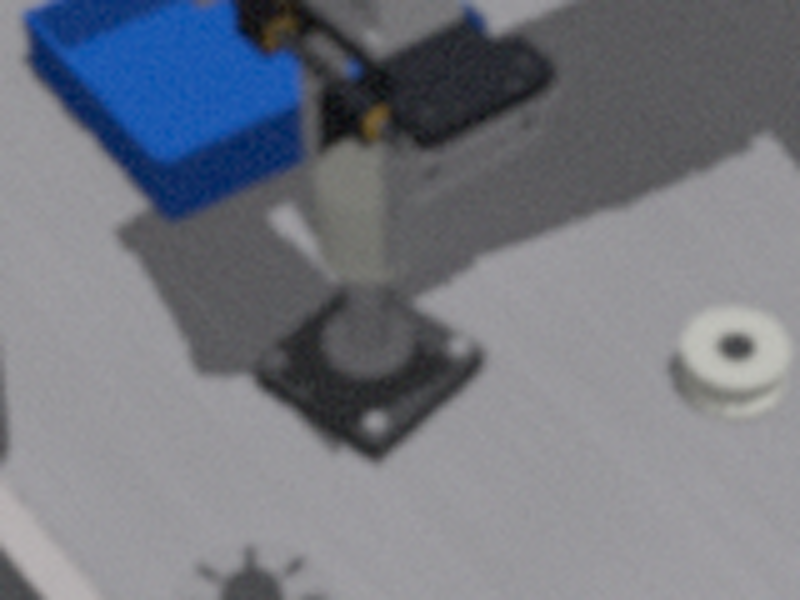

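Roller hangs upright just above the pin (crop (352,230) over pin (368,300)). Lower in small steps and watch the force.

```bash
python3 -m inch '-1 0 .027 .45 0 0 0;-1 0 0 .45 0 0 0;-1 0 0 0 0 0 0;-1 0 0 0 0 0 0'
python3 -m inch '-1 0 0 .1 0 0 0;-1 0 0 0 0 0 0;-1 0 0 0 0 0 0'
```

```text
time_s: 7.75
ee_pos: [0.5777, -0.0784, 0.074]
eef_rot: [-3.142, 0.0, -0.0]
force: [0.7, -0.3, -0.9]
grip_width: 0.0463
grip_force: 12.0
time_s: 8.12
ee_pos: [0.5778, -0.0784, 0.0712]
eef_rot: [-3.142, -0.0, -0.0]
force: [-0.2, -0.7, -2.3]
grip_width: 0.0458
grip_force: 12.0
```

```bash
python3 -m inch '-1 0 0 .1 0 0 0;-1 0 0 0 0 0 0;-1 0 0 0 0 0 0'
python3 -m inch '-1 0 0 .1 0 0 0;-1 0 0 .1 0 0 0;-1 0 0 .1 0 0 0;-1 0 0 0 0 0 0;-1 0 0 0 0 0 0'
```

```text
time_s: 8.5
ee_pos: [0.5778, -0.0784, 0.0681]
eef_rot: [-3.142, -0.0, 0.0]
force: [0.1, -0.6, -0.1]
grip_width: 0.0465
grip_force: 12.0
time_s: 9.12
ee_pos: [0.5778, -0.0784, 0.0591]
eef_rot: [-3.142, -0.0, 0.0]
force: [-0.6, -0.1, -0.4]
grip_width: 0.0463
grip_force: 12.0
```

```bash
python3 -m inch '-1 0 0 .1 0 0 0;-1 0 0 .1 0 0 0;-1 0 0 0 0 0 0;-1 0 0 0 0 0 0'
python3 -m inch '-1 0 0 .07 0 0 0;-1 0 0 0 0 0 0;-1 0 0 0 0 0 0'
```

```text
time_s: 9.62
ee_pos: [0.5778, -0.0784, 0.0532]
eef_rot: [-3.142, -0.0, 0.0]
force: [-1.0, -0.1, 1.2]
grip_width: 0.0461
grip_force: 12.0
time_s: 10.0
ee_pos: [0.5778, -0.0784, 0.0513]
eef_rot: [3.142, -0.0, 0.0]
force: [-1.5, -0.5, 6.4]
grip_width: 0.0463
grip_force: 12.0
```

Blocked at TCP z 0.053, which is 12 mm short of the seat, with force rising. Roller 1 is faulty, so it goes to the bin.

```bash
python3 -m inch '-1 0 0 -.8 0 0 0;-1 0 0 -.8 0 0 0;-1 -.179 .896 0 0 0 0;-1 -.179 .896 0 0 0 0;-1 -.179 .896 0 0 0 0;-1 -.179 .896 0 0 0 0;-1 -.179 .896 0 0 0 0;-1 -.179 .896 0 0 0 0;-1 -.179 .896 0 0 0 0;-1 -.179 .896 0 0 0 0'
python3 -m inch '-1 0 0 0 0 0 0;-1 0 0 .9 0 0 0;-1 0 0 .9 0 0 0;-1 0 0 .9 0 0 0;-1 0 0 0 0 0 0;-1 0 0 0 0 0 0'
```

```text
time_s: 11.25
ee_pos: [0.5344, -0.2942, 0.0985]
eef_rot: [-3.141, 0.0, 0.0]
force: [-0.3, -0.3, -0.8]
grip_width: 0.0462
grip_force: 12.0
time_s: 12.0
ee_pos: [0.5352, -0.2931, 0.0189]
eef_rot: [3.141, -0.001, 0.0]
force: [0.6, -1.0, -0.7]
grip_width: 0.0459
grip_force: 12.0
```

```bash
python3 -m inch '.5 0 0 0 0 0 0;.5 0 0 0 0 0 0;.5 0 0 0 0 0 0;.5 0 0 -.8 0 0 0;.5 0 0 -1 0 0 0;.5 0 0 -1 0 0 0;.5 0 0 -1 0 0 0;.5 0 0 -.9 0 0 0'
python3 -m inch '1 -.217 -.95 0 0 0 0;1 -.217 -.95 0 0 0 0;1 -.217 -.95 0 0 0 0;1 -.217 -.95 0 0 0 0;1 -.217 -.95 0 0 0 0;1 -.217 -.95 0 0 0 0;1 -.217 -.95 0 0 0 0;1 -.217 -.95 0 0 0 0;1 -.217 -.95 0 0 0 0;1 -.217 -.95 0 0 0 0'
python3 -m inch '1 -.217 -.95 0 0 0 0;1 -.217 -.95 0 0 0 0;1 -.217 -.95 0 0 0 0;1 -.217 -.95 0 0 0 0;1 -.217 -.95 0 0 0 0;1 0 0 0 0 0 0;1 0 0 0 0 0 0'
python3 - <<'E'
from h import *
c=snap('wrist','w3')
t=snap('top','t3'); 
cv2.imwrite('pics/m3.png',np.hstack([c['img'][130:380,150:490],t['img'][210:460,400:640]]))
E
```

```text
time_s: 13.0
ee_pos: [0.5348, -0.2934, 0.1603]
eef_rot: [3.141, -0.001, -0.0]
force: [-0.2, -0.6, -0.3]
grip_width: 0.0704
grip_force: 0.0
time_s: 14.25
ee_pos: [0.4694, -0.0075, 0.1592]
eef_rot: [-3.142, -0.0, -0.0]
force: [1.4, 0.6, -0.1]
grip_width: 0.094
grip_force: 0.0
time_s: 15.12
ee_pos: [0.4372, 0.1336, 0.159]
eef_rot: [3.142, -0.0, 0.0]
force: [-0.6, -0.2, -0.6]
grip_width: 0.0942
grip_force: 0.0
```

View pics/m3.png

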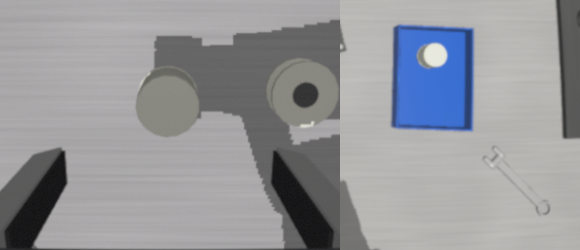

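Roller 1 stands in the bin (mosaic (433,55)). Roller 3's top is centred between the fingers (168,103), with the pulley clear to the right. Grasp.

```bash
python3 -m inch '1 0 0 1 0 0 0;1 0 0 1 0 0 0;1 0 0 1 0 0 0;1 0 0 1 0 0 0;1 0 0 .92 0 0 0;-1 0 0 0 0 0 0;-1 0 0 0 0 0 0;-1 0 0 0 0 0 0;-1 0 0 0 0 0 0;-1 0 0 0 0 0 0' 12
python3 -m inch '-1 0 0 0 0 0 0;-1 0 0 0 0 0 0;-1 0 0 -1 0 0 0;-1 0 0 -1 0 0 0;-1 0 0 -1 0 0 0;-1 0 0 0 0 0 0;-1 0 0 0 0 0 0'
```

```text
time_s: 16.48
ee_pos: [0.4373, 0.1341, 0.0117]
eef_rot: [-3.141, -0.001, 0.0]
force: [-0.1, 2.2, 0.6]
grip_width: 0.0477
grip_force: 0.9
time_s: 17.35
ee_pos: [0.4366, 0.134, 0.1003]
eef_rot: [3.141, 0.001, 0.0]
force: [-0.1, -0.1, -1.3]
grip_width: 0.0463
grip_force: 12.0
```

```bash
python3 -m inch '-1 .584 .885 0 0 0 0;-1 .584 .885 0 0 0 0;-1 .584 .885 0 0 0 0;-1 .584 .885 0 0 0 0;-1 .584 .885 0 0 0 0;-1 .584 .885 0 0 0 0;-1 .584 .885 0 0 0 0;-1 .584 .885 0 0 0 0;-1 0 0 0 0 0 0;-1 0 0 0 0 0 0'
python3 -m inch '-1 0 0 .45 0 0 0;-1 0 0 .43 0 0 0;-1 0 0 0 0 0 0;-1 0 0 0 0 0 0'
```

```text
time_s: 18.6
ee_pos: [0.5765, -0.0779, 0.1]
eef_rot: [-3.141, 0.002, 0.0]
force: [0.1, -0.4, -0.7]
grip_width: 0.046
grip_force: 12.0
time_s: 19.1
ee_pos: [0.5772, -0.0782, 0.075]
eef_rot: [-3.142, 0.0, 0.0]
force: [0.1, -0.3, -0.8]
grip_width: 0.046
grip_force: 12.0
```

```bash
python3 -m inch '-1 0 0 .1 0 0 0;-1 0 0 0 0 0 0;-1 0 0 0 0 0 0'
```

```text
time_s: 19.48
ee_pos: [0.5774, -0.0783, 0.072]
eef_rot: [3.142, -0.0, 0.0]
force: [1.2, 0.1, -2.3]
grip_width: 0.0461
grip_force: 12.0
```

```bash
python3 -m inch '-1 0 0 .1 0 0 0;-1 0 0 0 0 0 0;-1 0 0 0 0 0 0'
python3 -m inch '-1 0 0 .1 0 0 0;-1 0 0 0 0 0 0;-1 0 0 0 0 0 0'
```

```text
time_s: 19.85
ee_pos: [0.5774, -0.0783, 0.0689]
eef_rot: [3.142, -0.0, -0.0]
force: [2.8, -0.8, -1.9]
grip_width: 0.0462
grip_force: 12.0
time_s: 20.23
ee_pos: [0.5774, -0.0783, 0.0659]
eef_rot: [3.142, -0.0, 0.0]
force: [3.0, -0.4, -2.0]
grip_width: 0.0462
grip_force: 12.0
```

```bash
python3 -m inch '-1 0 0 .1 0 0 0;-1 0 0 .1 0 0 0;-1 0 0 .1 0 0 0;-1 0 0 .1 0 0 0;-1 0 0 0 0 0 0;-1 0 0 0 0 0 0'
```

```text
time_s: 20.98
ee_pos: [0.5773, -0.0783, 0.0538]
eef_rot: [-3.142, 0.0, -0.0]
force: [4.5, -0.1, -2.4]
grip_width: 0.0465
grip_force: 12.0
```

```bash
python3 -m inch '-1 .03 0 0 0 0 0;-1 0 0 .08 0 0 0;-1 0 0 0 0 0 0;-1 0 0 0 0 0 0'
```

```text
time_s: 21.48
ee_pos: [0.578, -0.0783, 0.0514]
eef_rot: [-3.141, 0.0, 0.0]
force: [0.2, -0.4, -1.0]
grip_width: 0.0466
grip_force: 12.0
```

```bash
python3 -m inch '-1 0 0 .04 0 0 0;-1 0 0 0 0 0 0;-1 0 0 0 0 0 0'
```

```text
time_s: 21.85
ee_pos: [0.5781, -0.0783, 0.0503]
eef_rot: [-3.142, 0.0, -0.0]
force: [-0.7, 0.1, -0.5]
grip_width: 0.0465
grip_force: 12.0
```

No resistance past the slug depth, so roller 3 looks like the good one. Continue to the seat.

```bash
python3 -m inch '-1 0 0 .08 0 0 0;-1 0 0 0 0 0 0;-1 0 0 0 0 0 0'
python3 -m inch '-1 0 0 .09 0 0 0;-1 0 0 0 0 0 0;-1 0 0 0 0 0 0'
```

```text
time_s: 22.22
ee_pos: [0.5782, -0.0783, 0.0479]
eef_rot: [3.142, 0.0, 0.0]
force: [0.2, -0.4, -0.9]
grip_width: 0.0464
grip_force: 12.0
time_s: 22.6
ee_pos: [0.5782, -0.0783, 0.0452]
eef_rot: [-3.142, 0.0, 0.0]
force: [-0.9, -0.2, -1.3]
grip_width: 0.0465
grip_force: 12.0
```

```bash
python3 -m inch '-1 0 0 .08 0 0 0;-1 0 0 0 0 0 0;-1 0 0 0 0 0 0'
```

```text
time_s: 22.98
ee_pos: [0.5782, -0.0783, 0.0429]
eef_rot: [-3.142, -0.0, 0.0]
force: [0.6, -0.5, -0.9]
grip_width: 0.0466
grip_force: 12.0
```

```bash
python3 -m inch '-1 0 0 .06 0 0 0;-1 0 0 0 0 0 0;-1 0 0 0 0 0 0'
python3 -m inch '.5 0 0 0 0 0 0;.5 0 0 0 0 0 0;.5 0 0 0 0 0 0;.5 0 0 0 0 0 0;.5 0 0 -.8 0 0 0;.5 0 0 -1 0 0 0;.5 0 0 -1 0 0 0;.5 0 0 -1 0 0 0'
```

```text
time_s: 23.35
ee_pos: [0.5783, -0.0783, 0.0412]
eef_rot: [3.142, -0.0, -0.0]
force: [0.7, -0.7, 1.2]
grip_width: 0.0461
grip_force: 12.0
time_s: 24.35
ee_pos: [0.5781, -0.0783, 0.156]
eef_rot: [-3.142, 0.0, 0.0]
force: [0.5, -0.3, -0.4]
grip_width: 0.0705
grip_force: 0.0
```

```bash
python3 -m inch '1 -.0955 -.988 0 0 0 0;1 -.0955 -.988 0 0 0 0;1 -.0955 -.988 0 0 0 0;1 -.0955 -.988 0 0 0 0;1 -.0955 -.988 0 0 0 0;1 -.0955 -.988 0 0 0 0;1 -.0955 -.988 0 0 0 0;1 -.0955 -.988 0 0 0 0;1 -.0955 -.988 0 0 0 0;1 -.0955 -.988 0 0 0 0' >/dev/null
python3 -m inch '1 -.0955 -.988 0 0 0 0;1 -.0955 -.988 0 0 0 0;1 -.0955 -.988 0 0 0 0;1 -.0955 -.988 0 0 0 0;1 0 0 0 0 0 0;1 0 0 0 0 0 0'
python3 - <<'E'
from h import *
c=snap('wrist','w4'); t=snap('top','t4'); s=snap('scene','s4')
A=c['img'][130:380,150:490]; B=cv2.resize(t['img'][205:285,343:423],(250,250)); C=cv2.resize(s['img'][180:260,260:340],(210,250),interpolation=cv2.INTER_CUBIC)
cv2.imwrite('pics/m4.png',np.hstack([A,B,C]))
V=[world(t,u,v) for u in range(365,400) for v in range(222,262)]
V=np.array(V); k=V[:,2]>.07; print(k.sum(),V[k].mean(0),np.median(V[k,2]))
E
```

```text
time_s: 26.35
ee_pos: [0.5381, 0.336, 0.1549]
eef_rot: [3.141, 0.0, -0.0]
force: [-0.2, -0.2, -0.1]
grip_width: 0.0938
grip_force: 0.0
481 [ 0.57618435 -0.07607185  0.09055244] 0.07760083498796178
```

View pics/m4.png

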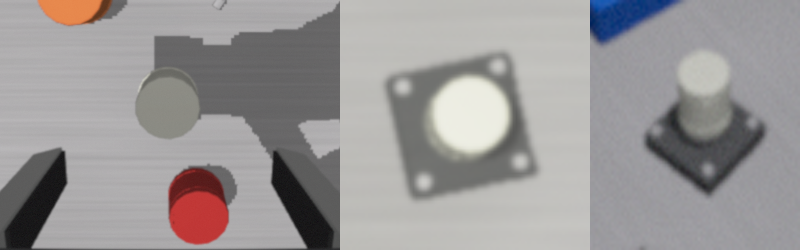

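Roller 3 is home: its top measures 0.0776 m against 0.078 expected, upright on the gauge (mosaic (470,115)). Roller 2 (white, (167,104)) is between the fingers, so it goes to the bin.

```bash
python3 -m inch '1 0 0 1 0 0 0;1 0 0 1 0 0 0;1 0 0 1 0 0 0;1 0 0 1 0 0 0;1 0 0 .77 0 0 0;-1 0 0 0 0 0 0;-1 0 0 0 0 0 0;-1 0 0 0 0 0 0;-1 0 0 0 0 0 0;-1 0 0 0 0 0 0' 12
python3 -m inch '-1 0 0 0 0 0 0;-1 0 0 0 0 0 0;-1 0 0 -1 0 0 0;-1 0 0 -1 0 0 0;-1 0 0 -1 0 0 0;-1 0 0 -1 0 0 0;-1 0 0 -.8 0 0 0;-1 0 0 0 0 0 0'
```

```text
time_s: 27.75
ee_pos: [0.5382, 0.3367, 0.0123]
eef_rot: [-3.141, -0.0, 0.0]
force: [0.1, 0.2, 0.3]
grip_width: 0.0474
grip_force: 0.0
time_s: 28.75
ee_pos: [0.5386, 0.3369, 0.1573]
eef_rot: [-3.14, -0.002, 0.0]
force: [-0.3, -0.2, -1.9]
grip_width: 0.0462
grip_force: 12.0
```

```bash
python3 -m inch '-1 -.141 .949 0 0 0 0;-1 -.141 .949 0 0 0 0;-1 -.141 .949 0 0 0 0;-1 -.141 .949 0 0 0 0;-1 -.141 .949 0 0 0 0;-1 -.141 .949 0 0 0 0;-1 -.141 .949 0 0 0 0;-1 -.141 .949 0 0 0 0;-1 -.141 .949 0 0 0 0;-1 -.141 .949 0 0 0 0' >/dev/null
python3 -m inch '-1 -.141 .949 0 0 0 0;-1 -.141 .949 0 0 0 0;-1 -.141 .949 0 0 0 0;-1 -.141 .949 0 0 0 0;-1 -.141 .949 0 0 0 0;-1 -.141 .949 0 0 0 0;-1 -.141 .949 0 0 0 0;-1 -.141 .949 0 0 0 0;-1 -.141 .949 0 0 0 0;-1 -.141 .949 0 0 0 0' >/dev/null
python3 -m inch '-1 -.141 .949 0 0 0 0;-1 -.141 .949 0 0 0 0;-1 0 0 0 0 0 0;-1 0 0 0 0 0 0;-1 0 0 0 0 0 0'
```

```text
time_s: 31.88
ee_pos: [0.4451, -0.2889, 0.1556]
eef_rot: [-3.141, 0.0, 0.001]
force: [-0.5, 0.4, -1.6]
grip_width: 0.0462
grip_force: 12.0
```

```bash
python3 -m inch '-1 0 0 1 0 0 0;-1 0 0 1 0 0 0;-1 0 0 1 0 0 0;-1 0 0 1 0 0 0;-1 0 0 .55 0 0 0;-1 0 0 0 0 0 0;-1 0 0 0 0 0 0'
python3 -m inch '.5 0 0 0 0 0 0;.5 0 0 0 0 0 0;.5 0 0 0 0 0 0;.5 0 0 -.8 0 0 0;.5 0 0 -1 0 0 0;.5 0 0 -1 0 0 0;.5 -.5 0 -1 0 0 0;.5 -.5 0 -1 0 0 0;.5 0 0 0 0 0 0;.5 0 0 0 0 0 0'
python3 - <<'E'
from h import *
t=snap('top','t5'); s=snap('scene','s5')
cv2.imwrite('pics/m5.png',np.hstack([t['img'][130:370,130:560],s['img'][120:360,220:520]]))
E
```

```text
time_s: 32.75
ee_pos: [0.4456, -0.29, 0.0205]
eef_rot: [3.141, -0.001, 0.0]
force: [1.3, -0.3, -0.5]
grip_width: 0.0461
grip_force: 12.0
time_s: 34.0
ee_pos: [0.415, -0.2895, 0.1626]
eef_rot: [-3.141, 0.001, -0.0]
force: [0.0, -0.5, 0.0]
grip_width: 0.0707
grip_force: 0.0
```

View pics/m5.png

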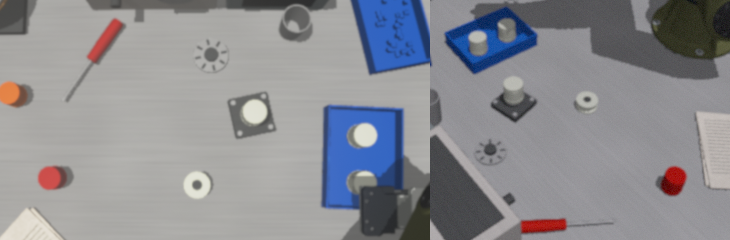

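Both faulty rollers stand in the bin ((362,135) and (362,180)), and the good one sits on the gauge at (254,112). The bystanders have not moved.

```bash
python3 -c "
from station import ticket
print(ticket.hand_in())"
```

```text
the job is handed in; nothing more can be done
None
```

The job is handed in after about 34 s: one roller went past the slug depth freely and is home on the pin, one stopped 12 mm short, the third was ruled out by elimination without being tried, and both of those are in the blue bin; no verdict came back.

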